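# Load an empty culture bottle into the sprung labelling cradle

## Robot

A 7-joint arm with a two-finger parallel gripper is mounted at the origin on a cart in front of the work surface, level with it; the furniture and walls round the work are solid. World frame = base frame: x ahead of the robot, y to its left, z up, the work surface at z = 0. Lengths are in m, angles in rad, forces in N, time in s.
With the tool pointing down it reaches from about 0.35 to 0.9 m from the base axis. Payload 8.1 kg.
Tool frame: the origin (TCP) lies between the finger pads; the fingertips stand 19 mm ahead of it and the grasp point (between the pads) is the TCP; y points along the fingers, x is the direction in which the jaws open and shut, and the axes are right-handed (so a half turn about y gives the same grasp; the last joint's range is limited). The gripper opens to 92 mm and grips with 3 to 60 N. Pads are 19 mm wide; open, the fingers measure 130 mm over their backs; the gripper's body (75 mm by 190 mm) begins 47 mm behind the grasp point.
Start: joints at [-1.316, 0.434, 0.025, 1.573, -0.012, 1.134, -0.075], TCP at [0.219, 0.585, 0.246] pointing down, gripper open.
Joint ranges: [-2.62, 2.62], [-0.44, 2.09], [-1.27, 1.32], [0.08, 2.57], [-1.32, 4.46], [0.12, 2], [-2.74, 2.74]. Speed limits (rad/s): [2.22, 2.22, 3.01, 3.01, 3.14, 3.14, 3.14].

## Interface

Orientations are given as a rotation vector (axis times angle).
In Python, from cell import arm gives the robot as it stands.
- The arm moves only by the tool move_arm, never from a script. Its argument "series" is a list of rows, each an object of numbers: "x", "y", "z": the shift along the tool's x, y, z in cm; "rx", "ry", "rz": the turn, a rotation vector about the tool's x, y, z in rad. In form: [{"x": .., "y": .., "z": .., "rx": .., "ry": .., "rz": ..}, ...]. A call has 1 to 12 rows; each row shifts and turns the pose as measured when the row begins, along the tool's axes as they then stand; what a row does not reach is not made up. A row lasts 1/8 s, in which the tool goes at most 62.5 mm and 10.7 degrees, less where a joint would pass 70% of its speed; a pose out of reach is approached as far as the arm can. A call is refused whole if a number of a shift passes 6.25 or a number of a turn 0.188, either way. A call with a gripper value outside its range is refused whole. "jaw" is the finger opening in cm, from 0 to 9.18, set as the call begins (left out, the last holds). The fingers move at their own pace and stop on an object; "newtons" is the grip in N (left out, the last holds). Time passes only in rows, so rows that do not move let the fingers close. It gives the time, the measured TCP pose, the force and the opening at its end, in the units of the state.
- arm.observe(): the state, without advancing time (a new reading comes with each control period).
- arm.get_image(name): name is "scene" or "side" or "wrist"; returns the picture (420x560x3 uint8, blue, green, red); there is no depth.
- arm.camera_params(name): a dict with "K" (3x3 intrinsics, pixels), "R" (3x3) and "t" (3): a world point X has camera coordinates R X + t; the wrist camera has in their place "tool_from_camera" (4x4, takes a point from camera to tool coordinates, whose origin is the TCP and whose axes are the tool frame's). Camera axes: x right, y down, z forward; pixel columns grow to the right and rows downward; lengths in m; the calibration is good to about 2 mm. A picture is of the moment at which its call begins: read the wrist's pose just before it. camera_params takes no time and is no camera call.
- arm.sign_off(): hands the job in, once; it reports no verdict.
The state is a dict: "clock": time; "joints": joint angles; "dq": joint speeds; "joint_efforts": joint torques, N m; "position": TCP position; "ee_rot": TCP orientation; "force": force on the tool from outside, world axes, zero at the start; "ft_torque": the same for the moment, N m; "width": opening from 0.0 (shut) to 1.0 (fully open).
Only numpy, scipy, OpenCV 4.12 (cv2) and the standard library are available. Lean on these libraries where they do the work, as an engineer would, in place of code of your own. Each camera call takes 0.05 s, during which the arm holds its last target.

## Task

Put the open, empty culture bottle (the one without a cotton plug) into the labelling cradle: push the tall sprung plate back with the bottle's foot to open the gap, then lower the bottle into the V rests and let go, so that it lies level, clamped between the plate at its foot and the low fixed stop at its mouth. Leave the plugged bottles where they are.

Things in the scene. Friction and masses are not known exactly. Their poses are not given: they have to be found in the camera images.
- open_bottle: open, empty clear glass culture bottle without plug, lying near the bench's front edge, its place swapped at random with two plugged ones: body 29 mm across and 102 long, then neck 20 mm across, 142 mm in all, 48 to 84 g. Origin: centre of its flat foot, 14 mm above the bench; z axis towards the mouth, at first roughly to -y. Grip across the body about 64 mm from the foot, where it balances.
- plugged_bottle: bystander: clear glass culture bottle of the same shape, lying, with a white cotton plug in its mouth (164 mm long). Origin: centre of its foot, z axis towards the plug. A third lying bottle, with dark contents and a plug, is fixed and not listed.
- cradle: fixed grey jig 250 x 76 mm, top of its base at z = 10 mm. Origin on the bench below the middle of a loaded bottle; x axis from fixed stop to sprung plate (roughly +y), z up. Loaded bottle: foot at x = 71 mm, mouth at -71, axis at y = 0, z = 38 mm, on white V rests 20 to 24 mm to each side, at x = -58 to -48 and 31 to 41 mm, tops at z = 40 mm; open between them for fingers.
- bottle_mouth (a point): centre of the open bottle's mouth, on its axis 142 mm from the foot. Loaded, it bears on the inner face (x = -71 mm in the cradle's frame) of the low fixed stop, an aluminium block 50 mm wide, 12 thick, its top at z = 41 mm. A level bottle with its axis at z = 60 to 70 mm passes over stop and rests while its foot meets the taller plate.
- plate (a joint): travel (m) of the sprung plate, aluminium, 46 mm wide, z = 18 to 80 mm; 0 at rest, its face then at x = 47 mm of the cradle, 118 mm from the stop; grows as it is pushed to +x, up to 0.042; 0.024 with the bottle loaded. Its spring returns it at once: 2 N at rest, 6 N at 0.024, 8.5 N at the end. Housing behind it at x = 102 to 122 mm, top z = 63 mm.

How it is judged:
By the outcome, as a careful person would: the job done as asked, in the order asked, and still so for the second after the job is handed in, with the robot touching nothing.
It also fails if it takes over 35 s, if anything falls off the work surface, if the arm or the gripper's body presses on something with over 40 N, if the wrist force passes 120 N, or if a joint passes its speed limit or range.

## Working session

There is one attempt and no reset: what is moved stays moved. The work goes in short steps, Python scripts to look and compute and a tool call to move; the robot and the scene stay as the last step left them, time stands still between calls to the robot, and variables do not carry over. Pictures are saved under pics/ and viewed, and the job is handed in when it is done.

Besides the shell and the picture viewer there is one more tool, called after "Emit:" in YAML: its name, and indented under it one key for each argument. move_arm: Moves the arm, as the interface text tells. Its arguments: {"type":"object","properties":{"series":{"type":"array","items":{"type":"object","properties":{"x":{"type":"number"},"y":{"type":"number"},"z":{"type":"number"},"rx":{"type":"number"},"ry":{"type":"number"},"rz":{"type":"number"}}}},"jaw":{"type":"number"},"newtons":{"type":"number"}},"required":["series"]}

```bash
mkdir -p pics; ls; python3 - <<'E'
from cell import arm
import cv2,numpy as np
np.set_printoptions(precision=4,suppress=True)
s=arm.observe();print(s)
for n in("scene","side","wrist"):
    cv2.imwrite(f"pics/{n}0.png",arm.get_image(n)); print(n,arm.camera_params(n))
E
```

```text
pics
{'clock': 0.0, 'joints': array([-1.3156,  0.4352,  0.0249,  1.5741, -0.0116,  1.134 , -0.075 ]), 'dq': array([-0.    ,  0.0009, -0.0011,  0.0012, -0.0002, -0.0011,  0.0007]), 'joint_efforts': array([  0.    , -66.7884,   0.9846, -31.4434,  -0.0605,   0.0435,
         0.0002]), 'position': array([0.2187, 0.585 , 0.2449]), 'ee_rot': array([-1.3585, -0.9409,  0.9429]), 'force': array([0.5788, 1.1278, 0.2641]), 'ft_torque': array([-0.0005,  0.0221, -0.0249]), 'width': 1.0005591004501748}
scene {'K': array([[525.0352,   0.    , 279.5599],
       [  0.    , 525.0352, 210.4067],
       [  0.    ,   0.    ,   1.    ]]), 'R': array([[ 0.8547, -0.5189,  0.0165],
       [-0.22  , -0.3909, -0.8938],
       [ 0.4702,  0.7603, -0.4482]]), 't': array([-0.3917,  0.1809,  1.1439])}
side {'K': array([[437.4259,   0.    , 272.5453],
       [  0.    , 437.4259, 215.7136],
       [  0.    ,   0.    ,   1.    ]]), 'R': array([[ 0.8179, -0.575 ,  0.0211],
       [-0.315 , -0.4781, -0.8199],
       [ 0.4815,  0.6639, -0.5722]]), 't': array([-0.3821,  0.2134,  0.6581])}
wrist {'K': array([[334.6881,   0.    , 283.5916],
       [  0.    , 334.6881, 206.3548],
       [  0.    ,   0.    ,   1.    ]]), 'tool_from_camera': array([[ 1.    ,  0.0003, -0.0002,  0.0003],
       [ 0.0002, -0.31  ,  0.9507, -0.1382],
       [ 0.0002, -0.9507, -0.31  ,  0.0847],
       [ 0.    ,  0.    ,  0.    ,  1.    ]])}
```

View pics/scene0.png

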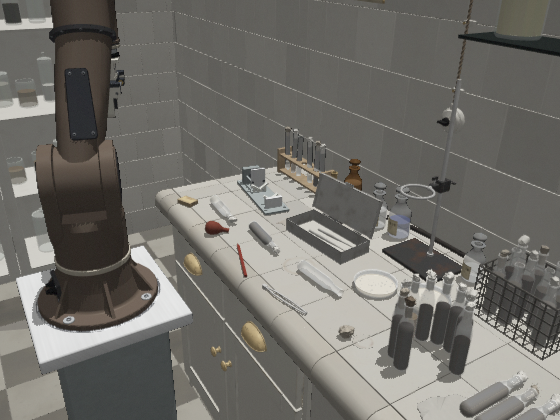

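View pics/side0.png

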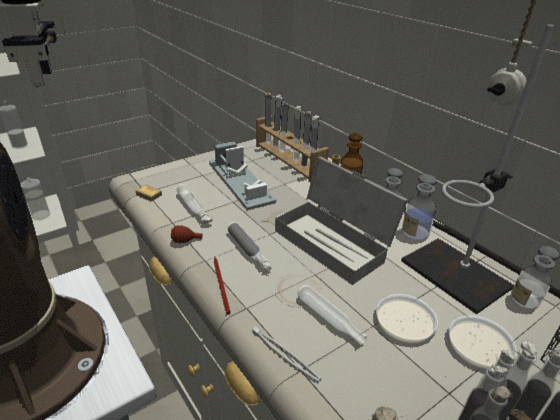

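View pics/wrist0.png

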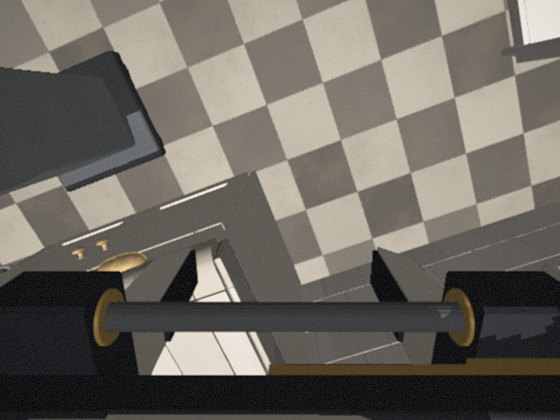

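```bash
python3 - <<'E'
import cv2,numpy as np
a=cv2.imread("pics/side0.png")
c=cv2.resize(a[135:275,140:290],None,fx=5,fy=4.28,interpolation=3)
c=cv2.resize(a[135:255,140:300],None,fx=5,fy=5,interpolation=3)
cv2.imwrite("pics/c1.png",c)
cv2.imwrite("pics/c2.png",cv2.resize(a[250:370,220:380],None,fx=5,fy=5,interpolation=3))
E
```

```text
(no output)
```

View pics/c1.png

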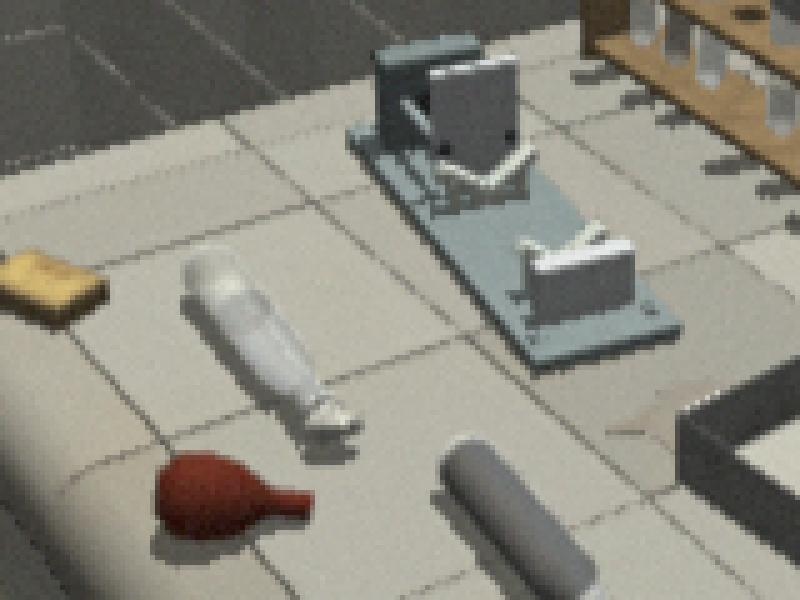

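View pics/c2.png

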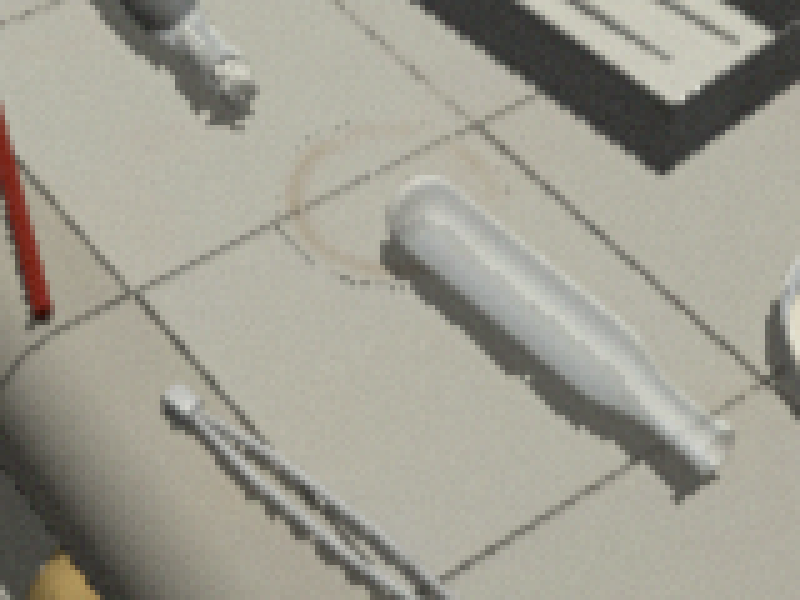

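```bash
cat > h.py <<'E'
from cell import arm
import cv2,numpy as np
from scipy.spatial.transform import Rotation as Ro
np.set_printoptions(precision=4,suppress=True)
def cam(n):
    p=arm.camera_params(n); return p["K"],p["R"],p["t"]
def wcam(s):
    p=arm.camera_params("wrist"); T=p["tool_from_camera"]
    Rt=Ro.from_rotvec(s["ee_rot"]).as_matrix()
    Rwc=Rt@T[:3,:3]; o=Rt@T[:3,3]+s["position"]
    return p["K"],Rwc.T,-Rwc.T@o
def hit(c,px,z):
    K,R,t=c; px=np.atleast_2d(np.array(px,float))
    d=(np.linalg.inv(K)@np.c_[px,np.ones(len(px))].T).T@R
    o=-R.T@t
    return o+d*((z-o[2])/d[:,2])[:,None]
def proj(c,X):
    K,R,t=c; q=(np.atleast_2d(X)@R.T+t)@K.T
    return q[:,:2]/q[:,2:]
E
python3 - <<'E'
from h import *
s=arm.observe();print(Ro.from_rotvec(s["ee_rot"]).as_matrix())
c=cam("side")
H=hit(c,[(363.6,338),(302.4,292.4)],.0145);print(H,np.linalg.norm(H[0]-H[1]))
f=lambda u,v:(140+u/5,135+v/5)
print("base",hit(c,[f(350,130),f(535,365),f(680,328)],.010))
print("stop top outer",hit(c,[f(530,258),f(634,243)],.041))
print("plate top face",hit(c,[f(431,68),f(516,57)],.080))
a=cv2.imread("pics/scene0.png")
cv2.imwrite("pics/s1.png",cv2.resize(a[150:230,220:320],None,fx=7,fy=7,interpolation=3))
cv2.imwrite("pics/s2.png",cv2.resize(a[245:305,280:360],None,fx=8,fy=8,interpolation=3))
E
```

```text
[[ 0.3503 -0.0004 -0.9366]
 [ 0.9366 -0.0012  0.3503]
 [-0.0012 -1.     -0.0001]]
[[ 0.4483 -0.2738  0.0145]
 [ 0.4306 -0.142   0.0145]] 0.13300693445761427
base [[0.5325 0.3825 0.01  ]
 [0.4947 0.1395 0.01  ]
 [0.5671 0.1286 0.01  ]]
stop top outer [[0.5154 0.1756 0.041 ]
 [0.5628 0.1607 0.041 ]]
plate top face [[0.5366 0.2986 0.08  ]
 [0.5779 0.2866 0.08  ]]
```

View pics/s1.png

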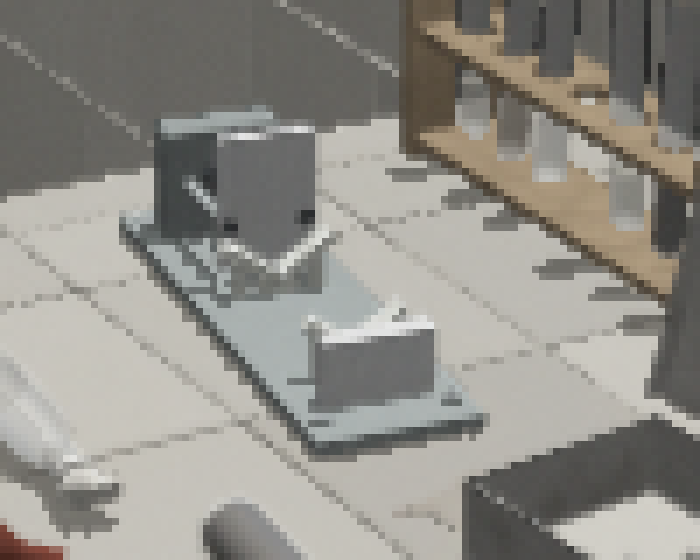

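View pics/s2.png

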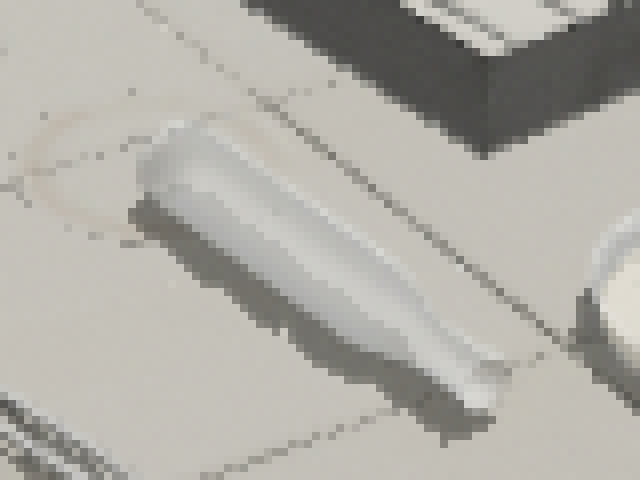

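```bash
cat >> h.py <<'E'
import json
def plan(goal,yaw,n,via=None):
    """yaw: angle of tool x in world, tool y down. straight line in n rows"""
    s=arm.observe(); R=Ro.from_rotvec(s["ee_rot"]).as_matrix(); p=s["position"].copy()
    x=np.array([np.cos(yaw),np.sin(yaw),0]);y=np.array([0,0,-1.]);G=np.c_[x,y,np.cross(x,y)]
    goal=np.array(goal)
    rows=[]
    for k in range(n):
        m=n-k
        d=R.T@((goal-p)/m)*100; w=Ro.from_matrix(R.T@G).as_rotvec()/m
        d=np.round(d,2); w=np.round(w,3)
        rows.append(dict(zip(("x","y","z","rx","ry","rz"),[float(v) for v in (*d,*w)])))
        p=p+R@d/100; R=R@Ro.from_rotvec(w).as_matrix()
    print("yaw now",np.arctan2(*Ro.from_rotvec(s["ee_rot"]).as_matrix()[1::-1,0]),"maxstep",np.linalg.norm(goal-s["position"])/n)
    for r in rows: print(json.dumps(r))
E
python3 - <<'E'
from h import *
plan([.55,.17,.25],-.15,9)
c=cam("side")
print("box",hit(c,[(352.4,284.4),(276,235)],0))
E
```

```text
yaw now 1.2128986535201784 maxstep 0.05900340838211984
{"x": -3.03, "y": -0.05, "z": -5.06, "rx": 0.0, "ry": 0.151, "rz": -0.0}
{"x": -2.23, "y": -0.05, "z": -5.46, "rx": 0.0, "ry": 0.151, "rz": -0.0}
{"x": -1.39, "y": -0.05, "z": -5.74, "rx": 0.0, "ry": 0.152, "rz": -0.0}
{"x": -0.5, "y": -0.05, "z": -5.88, "rx": 0.0, "ry": 0.151, "rz": -0.0}
{"x": 0.39, "y": -0.05, "z": -5.89, "rx": 0.0, "ry": 0.152, "rz": -0.0}
{"x": 1.27, "y": -0.05, "z": -5.76, "rx": 0.0, "ry": 0.151, "rz": -0.0}
{"x": 2.12, "y": -0.05, "z": -5.5, "rx": 0.0, "ry": 0.152, "rz": -0.0}
{"x": 2.94, "y": -0.05, "z": -5.12, "rx": 0.001, "ry": 0.151, "rz": -0.0}
{"x": 3.67, "y": -0.06, "z": -4.62, "rx": 0.0, "ry": 0.152, "rz": -0.0}
box [[ 0.5295 -0.1662  0.    ]
 [ 0.499   0.0327  0.    ]]
```

Emit:
move_arm:
  series:
    - {"x": -3.03,"z": -5.06,"ry": 0.151}
    - {"x": -2.23,"z": -5.46,"ry": 0.151}
    - {"x": -1.39,"z": -5.74,"ry": 0.151}
    - {"x": -0.5,"z": -5.88,"ry": 0.151}
    - {"x": 0.39,"z": -5.89,"ry": 0.151}
    - {"x": 1.27,"z": -5.76,"ry": 0.151}
    - {"x": 2.12,"z": -5.5,"ry": 0.151}
    - {"x": 2.94,"z": -5.12,"ry": 0.151}
    - {"x": 3.67,"z": -4.62,"ry": 0.151}
    - {}
  jaw: 6

```text
invalid input
```

```bash
python3 - <<'E'
from h import *
s=arm.observe();print(s["clock"],s["position"],Ro.from_rotvec(s["ee_rot"]).as_matrix(),s["joints"],s["dq"])
cv2.imwrite("pics/w1.png",arm.get_image("wrist"))
np.save("w1.npy",np.r_[s["position"],s["ee_rot"]])
E
```

```text
0.15 [0.2188 0.5851 0.2451] [[ 0.3503 -0.0004 -0.9366]
 [ 0.9366 -0.0012  0.3503]
 [-0.0012 -1.     -0.0001]] [-1.3156  0.4351  0.025   1.5739 -0.0116  1.134  -0.0751] [ 0.0004 -0.0013 -0.0025 -0.0032 -0.0002  0.0002  0.0002]
```

View pics/w1.png

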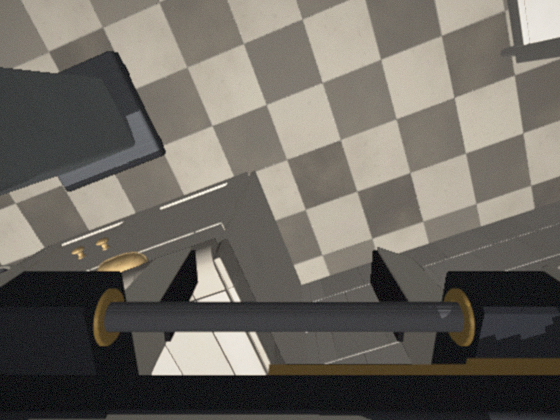

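Emit:
move_arm:
  series:
    - {"x": -3.03,"y": 0,"z": -5.06,"rx": 0,"ry": 0.151,"rz": 0}
    - {"x": -2.23,"y": 0,"z": -5.46,"rx": 0,"ry": 0.151,"rz": 0}
    - {"x": -1.39,"y": 0,"z": -5.74,"rx": 0,"ry": 0.151,"rz": 0}
    - {"x": -0.5,"y": 0,"z": -5.88,"rx": 0,"ry": 0.151,"rz": 0}
    - {"x": 0.39,"y": 0,"z": -5.89,"rx": 0,"ry": 0.151,"rz": 0}
    - {"x": 1.27,"y": 0,"z": -5.76,"rx": 0,"ry": 0.151,"rz": 0}
    - {"x": 2.12,"y": 0,"z": -5.5,"rx": 0,"ry": 0.151,"rz": 0}
    - {"x": 2.94,"y": 0,"z": -5.12,"rx": 0,"ry": 0.151,"rz": 0}
    - {"x": 3.67,"y": 0,"z": -4.62,"rx": 0,"ry": 0.151,"rz": 0}
    - {"x": 0,"y": 0,"z": 0,"rx": 0,"ry": 0,"rz": 0}
  jaw: 6

```text
clock: 1.45
position: [0.5522, 0.1524, 0.244]
ee_rot: [-1.566, 0.148, -0.148]
force: [-1.0, 0.7, -0.5]
width: 0.654
```

```bash
python3 - <<'E'
from h import *
s=arm.observe();print(s["clock"],s["position"],Ro.from_rotvec(s["ee_rot"]).as_matrix(),s["joints"],s["dq"])
cv2.imwrite("pics/w2.png",arm.get_image("wrist"))
np.save("w2.npy",np.r_[s["position"],s["ee_rot"]])
E
```

```text
1.45 [0.5522 0.1524 0.244 ] [[ 0.9823  0.0004  0.1871]
 [-0.1871 -0.0004  0.9823]
 [ 0.0004 -1.     -0.0003]] [-0.7218  0.3689  0.4911  1.7357 -0.1929  1.0849 -0.3564] [-0.0345 -0.0062 -0.0738  0.0127 -0.021   0.009   0.0052]
```

View pics/w2.png

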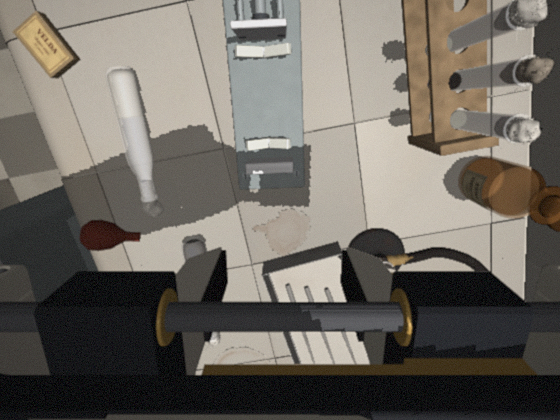

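```bash
python3 - <<'E'
import cv2
a=cv2.imread("pics/w2.png")
cv2.imwrite("pics/w2a.png",cv2.resize(a[0:100,210:330],None,fx=6,fy=6,interpolation=2))
cv2.imwrite("pics/w2b.png",cv2.resize(a[110:210,210:330],None,fx=6,fy=6,interpolation=2))
E
```

```text
(no output)
```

View pics/w2a.png

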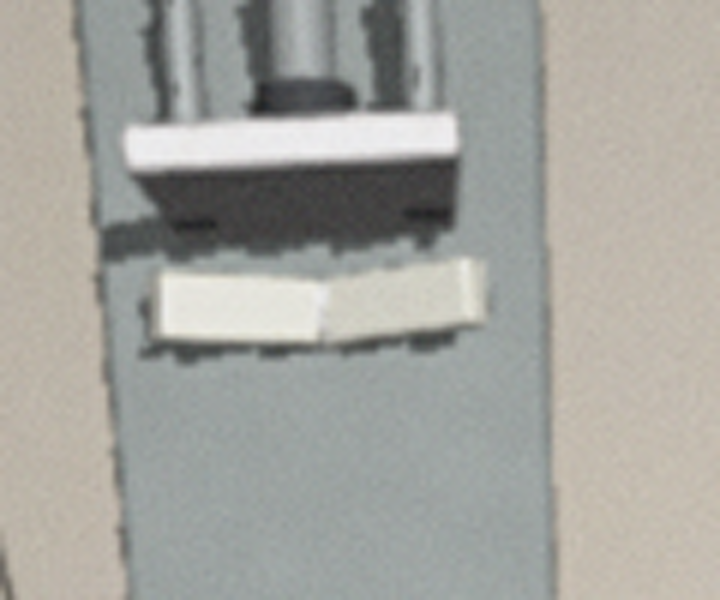

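View pics/w2b.png

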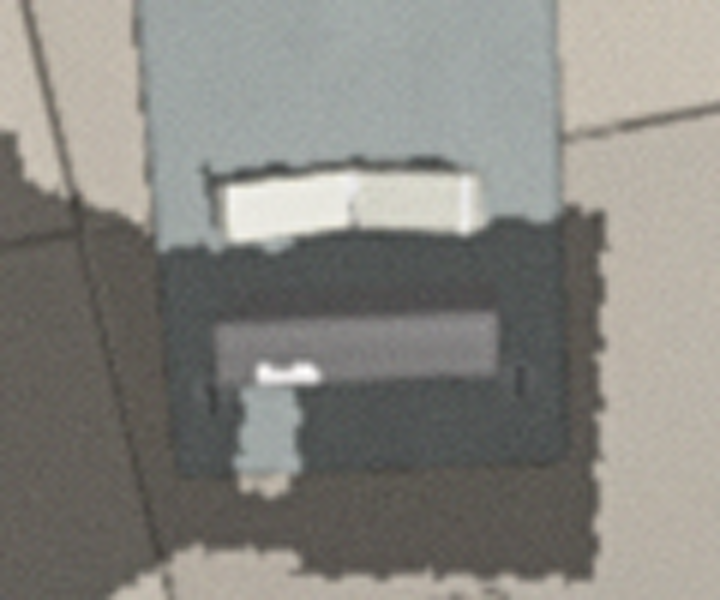

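```bash
cat > fit.py <<'E'
from h import *
from scipy.optimize import least_squares
v=np.load("w2.npy");c=wcam(dict(position=v[:3],ee_rot=v[3:]))
L=[((231.7,28.7),(47,23,80)),((286.3,25.5),(47,-23,80)),((245.8,164.2),(-71,25,41)),((293,162.2),(-71,-25,41)),((246.3,174.2),(-83,25,41)),((293,172.5),(-83,-25,41)),((247,150),(-58,24,40)),((290,148.8),(-58,-24,40))]
P=np.array([l[0] for l in L]);X=np.array([l[1] for l in L])/1e3
def W(q):
    x,y,a=q; return X@np.array([[np.cos(a),np.sin(a),0],[-np.sin(a),np.cos(a),0],[0,0,1]])+[x,y,0]
r=least_squares(lambda q:(proj(c,W(q))-P).ravel(),[.55,.25,1.42])
print(r.x,1e0*r.fun.reshape(-1,2))
cs=cam("side");f=lambda u,v:(140+u/5,135+v/5)
Ps=np.array([f(431,70),f(518,59)]);print(proj(cs,W(r.x))[:2]-Ps)
Ps=np.array([f(530,258),f(634,243)]);print(proj(cs,W(r.x))[4:6]-Ps)
E
python3 fit.py; python3 - <<'E'
from h import *
plan([.44,-.25,.25],.13,8)
E
```

```text
[0.5517 0.246  1.4258] [[-1.0953 -0.3897]
 [ 1.1134  0.0789]
 [-0.8867 -0.6015]
 [ 0.4646 -0.6826]
 [-0.4767  0.8098]
 [ 0.8565  0.472 ]
 [-2.0072  0.7624]
 [ 2.0217 -0.0766]]
[[ 0.3081  0.1194]
 [ 0.2136 -1.1079]]
[[ 1.779   1.5998]
 [ 0.7153 -0.1222]]
yaw now -0.18310150862317245 maxstep 0.05253027902587572
{"x": -0.44, "y": -0.08, "z": -5.23, "rx": -0.0, "ry": -0.039, "rz": -0.0}
{"x": -0.64, "y": -0.08, "z": -5.21, "rx": -0.0, "ry": -0.039, "rz": -0.0}
{"x": -0.85, "y": -0.08, "z": -5.18, "rx": -0.0, "ry": -0.039, "rz": -0.0}
{"x": -1.05, "y": -0.08, "z": -5.15, "rx": -0.0, "ry": -0.039, "rz": -0.0}
{"x": -1.25, "y": -0.09, "z": -5.1, "rx": -0.0, "ry": -0.039, "rz": -0.0}
{"x": -1.44, "y": -0.08, "z": -5.05, "rx": -0.0, "ry": -0.039, "rz": -0.0}
{"x": -1.64, "y": -0.09, "z": -4.99, "rx": -0.001, "ry": -0.04, "rz": -0.001}
{"x": -1.84, "y": -0.08, "z": -4.93, "rx": -0.0, "ry": -0.039, "rz": -0.0}
```

Emit:
move_arm:
  series:
    - {"x": -0.44,"y": 0,"z": -5.23,"rx": 0,"ry": -0.039,"rz": 0}
    - {"x": -0.64,"y": 0,"z": -5.21,"rx": 0,"ry": -0.039,"rz": 0}
    - {"x": -0.85,"y": 0,"z": -5.18,"rx": 0,"ry": -0.039,"rz": 0}
    - {"x": -1.05,"y": 0,"z": -5.15,"rx": 0,"ry": -0.039,"rz": 0}
    - {"x": -1.25,"y": 0,"z": -5.1,"rx": 0,"ry": -0.039,"rz": 0}
    - {"x": -1.44,"y": 0,"z": -5.05,"rx": 0,"ry": -0.039,"rz": 0}
    - {"x": -1.64,"y": 0,"z": -4.99,"rx": 0,"ry": -0.039,"rz": 0}
    - {"x": -1.84,"y": 1,"z": -4.93,"rx": 0,"ry": -0.039,"rz": 0}
    - {"x": 0,"y": 0,"z": 0,"rx": 0,"ry": 0,"rz": 0}

```text
clock: 2.62
position: [0.4444, -0.2467, 0.2311]
ee_rot: [-1.559, -0.138, 0.138]
force: [0.6, -0.0, 0.0]
width: 0.655
```

```bash
python3 - <<'E'
from h import *
s=arm.observe();print(s["clock"],s["position"],s["dq"])
a=arm.get_image("wrist");cv2.imwrite("pics/w3.png",a)
np.save("w3.npy",np.r_[s["position"],s["ee_rot"]])
E
```

```text
2.625 [ 0.4444 -0.2467  0.2311] [-0.054  -0.0181 -0.0687 -0.0049 -0.0177  0.0137 -0.0306]
```

View pics/w3.png

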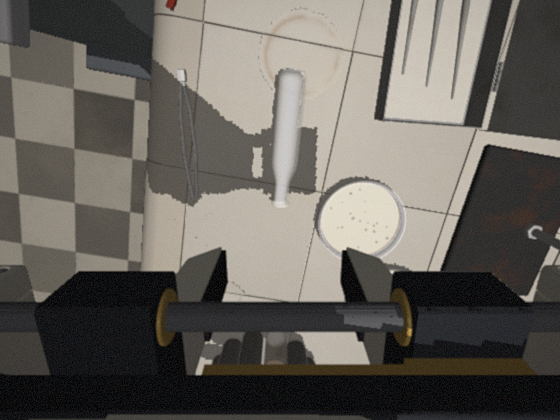

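```bash
python3 - <<'E'
import cv2
a=cv2.imread("pics/w3.png")
cv2.imwrite("pics/w3a.png",cv2.resize(a[60:215,240:340],None,fx=4,fy=4,interpolation=2)[:600])
E
```

```text
(no output)
```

View pics/w3a.png

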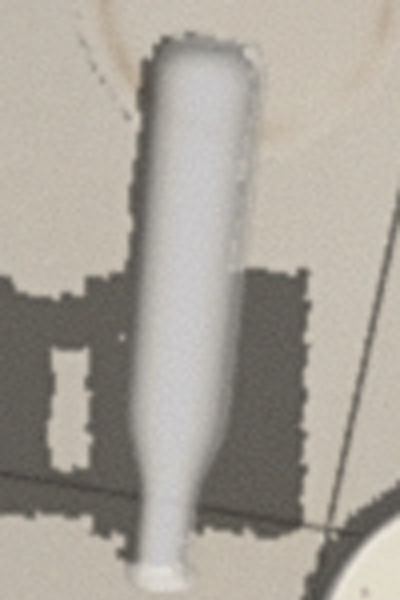

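```bash
python3 - <<'E'
from h import *
v=np.load("w3.npy");c=wcam(dict(position=v[:3],ee_rot=v[3:]))
H=hit(c,[(291.5,70.5),(279.5,206)],.0145);d=H[1]-H[0];L=np.linalg.norm(d);print(H,L)
E1=hit(c,[(240+150/4,60+15),(240+262/4,60+15),(240+133/4,160),(240+232/4,160)],.0145);print(E1)
m=.5*(H[0]+H[1]); d/=L; foot=m-d*.071; g=foot+.064*d; yaw=np.arctan2(d[1],d[0])+np.pi/2
print("foot",foot,"grip",g,"yaw",yaw)
print(proj(cam("side"),[foot,m+.071*d]))
plan([g[0],g[1],.10],yaw,4)
E
```

```text
[[ 0.4325 -0.1356  0.0145]
 [ 0.4449 -0.2759  0.0145]] 0.14083703779214865
[[ 0.4196 -0.1421  0.0145]
 [ 0.4469 -0.1373  0.0145]
 [ 0.4295 -0.2263  0.0145]
 [ 0.4555 -0.2217  0.0145]]
foot [ 0.4325 -0.135   0.0145] grip [ 0.4381 -0.1988  0.0145] yaw 0.08848469111355772
[[300.7689 289.639 ]
 [363.2898 340.117 ]]
yaw now 0.17866623577399332 maxstep 0.034787782453939264
{"x": 0.02, "y": 3.29, "z": 1.13, "rx": -0.002, "ry": 0.023, "rz": 0.0}
{"x": -0.01, "y": 3.29, "z": 1.13, "rx": -0.002, "ry": 0.022, "rz": 0.0}
{"x": -0.04, "y": 3.29, "z": 1.14, "rx": -0.002, "ry": 0.023, "rz": 0.0}
{"x": -0.06, "y": 3.28, "z": 1.15, "rx": -0.002, "ry": 0.022, "rz": 0.001}
```

Emit:
move_arm:
  series:
    - {"x": 0,"y": 3.29,"z": 1.13,"rx": 0,"ry": 0.023,"rz": 0}
    - {"x": 0,"y": 3.29,"z": 1.13,"rx": 0,"ry": 0.023,"rz": 0}
    - {"x": -0.04,"y": 3.29,"z": 1.14,"rx": 0,"ry": 0.023,"rz": 0}
    - {"x": -0.06,"y": 3.28,"z": 1.15,"rx": 0,"ry": 0.022,"rz": 0}
    - {"x": 0,"y": 0,"z": 0,"rx": 0,"ry": 0,"rz": 0}

```text
clock: 3.3
position: [0.4427, -0.1847, 0.0976]
ee_rot: [-1.555, -0.084, 0.079]
force: [-0.1, -0.8, 0.5]
width: 0.654
```

```bash
python3 - <<'E'
from h import *
plan([.4381,-.1988,.022],.0885,3)
cv2.imwrite("pics/w4.png",arm.get_image("wrist"))
E
```

```text
yaw now 0.10409956949038043 maxstep 0.02567647773188456
{"x": -0.21, "y": 2.51, "z": -0.49, "rx": -0.005, "ry": 0.005, "rz": 0.001}
{"x": -0.21, "y": 2.52, "z": -0.47, "rx": -0.004, "ry": 0.005, "rz": 0.001}
{"x": -0.2, "y": 2.51, "z": -0.47, "rx": -0.005, "ry": 0.006, "rz": 0.002}
```

View pics/w4.png

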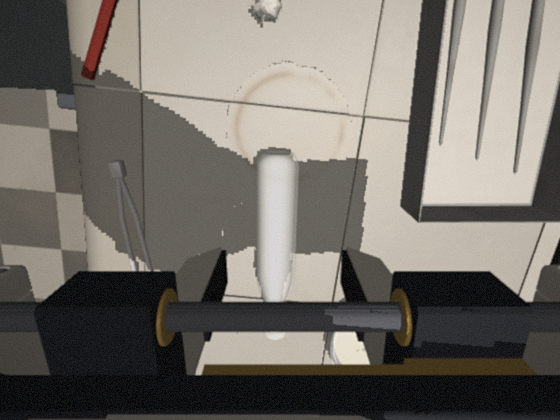

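Emit:
move_arm:
  series:
    - {"x": -0.21,"y": 2.3,"z": -0.49,"rx": -0.005,"ry": 0.005,"rz": 0}
    - {"x": -0.21,"y": 2.3,"z": -0.47,"rx": -0.004,"ry": 0.005,"rz": 0}
    - {"x": -0.2,"y": 2.0,"z": -0.47,"rx": -0.005,"ry": 0.006,"rz": 0}
    - {"x": 0,"y": 0,"z": 0,"rx": 0,"ry": 0,"rz": 0}

```text
clock: 3.85
position: [0.4466, -0.2001, 0.0376]
ee_rot: [-1.573, -0.089, 0.061]
force: [-0.4, -0.3, 0.1]
width: 0.655
```

```bash
python3 - <<'E'
from h import *
print(arm.observe()["dq"])
plan([.4381,-.1988,.022],.0885,2)
E
```

```text
[-0.0131 -0.0366  0.0111 -0.0274  0.0141  0.0242 -0.0086]
yaw now 0.09499046474322868 maxstep 0.00889893021765436
{"x": -0.43, "y": 0.77, "z": 0.11, "rx": 0.002, "ry": 0.003, "rz": 0.009}
{"x": -0.42, "y": 0.78, "z": 0.11, "rx": 0.002, "ry": 0.003, "rz": 0.009}
```

Emit:
move_arm:
  series:
    - {"x": -0.43,"y": 0.3,"z": 0.11,"rx": 0,"ry": 0.003,"rz": 0.009}
    - {"x": -0.42,"y": 0.4,"z": 0.05,"rx": 0,"ry": 0,"rz": 0.009}
    - {"x": 0,"y": 0,"z": 0,"rx": 0,"ry": 0,"rz": 0}

```text
clock: 4.22
position: [0.4399, -0.1992, 0.0331]
ee_rot: [-1.574, -0.076, 0.071]
force: [0.2, -0.4, -0.2]
width: 0.65
```

```bash
python3 - <<'E'
from h import *
print(arm.observe()["dq"])
print(arm.observe()["joints"])
plan([.4381,-.1988,.022],.0885,2)
E
```

```text
[-0.0065 -0.0125  0.0042 -0.0093  0.0043  0.0075 -0.0065]
[-0.0024  0.5399  0.4242  2.1547 -0.4311  0.5224  0.839 ]
yaw now 0.09363698675562597 maxstep 0.005619840107592465
{"x": -0.09, "y": 0.55, "z": 0.03, "rx": 0.002, "ry": 0.003, "rz": 0.001}
{"x": -0.09, "y": 0.56, "z": 0.03, "rx": 0.003, "ry": 0.002, "rz": 0.002}
```

Emit:
move_arm:
  series:
    - {"x": -0.09,"y": 0.5,"z": 0,"rx": 0,"ry": 0.003,"rz": 0}
    - {"x": -0.05,"y": 0.5,"z": 0,"rx": 0,"ry": 0,"rz": 0}
    - {"x": 0,"y": 0,"z": 0,"rx": 0,"ry": 0,"rz": 0}

```text
clock: 4.6
position: [0.4388, -0.1993, 0.0227]
ee_rot: [-1.574, -0.074, 0.068]
force: [0.6, -0.4, -0.6]
width: 0.652
```

```bash
python3 - <<'E'
from h import *
plan([.4381,-.1988,.022],.0885,1)
cv2.imwrite("pics/w5.png",arm.get_image("wrist"))
E
```

```text
yaw now 0.09067528459588899 maxstep 0.0010971260800958038
{"x": -0.06, "y": 0.07, "z": 0.06, "rx": 0.005, "ry": 0.002, "rz": 0.004}
```

View pics/w5.png

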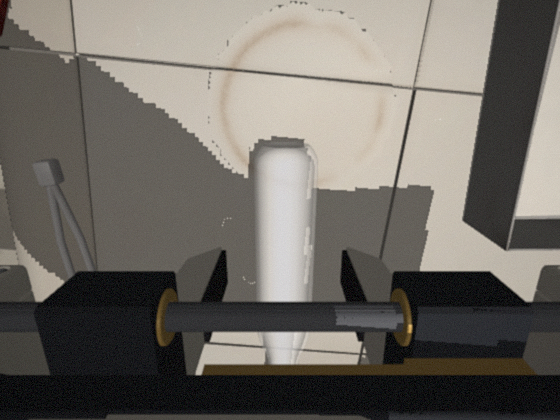

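Emit:
move_arm:
  series:
    - {"x": 0,"y": 0,"z": 0,"rx": 0,"ry": 0,"rz": 0}
    - {"x": 0,"y": 0,"z": 0,"rx": 0,"ry": 0,"rz": 0}
    - {"x": 0,"y": 0,"z": 0,"rx": 0,"ry": 0,"rz": 0}
    - {"x": 0,"y": 0,"z": 0,"rx": 0,"ry": 0,"rz": 0}
    - {"x": 0,"y": 0,"z": 0,"rx": 0,"ry": 0,"rz": 0}
  jaw: 1.5
  newtons: 35

```text
clock: 5.28
position: [0.439, -0.1995, 0.023]
ee_rot: [-1.575, -0.074, 0.068]
force: [-0.2, -0.5, -0.7]
width: 0.3
```

```bash
python3 - <<'E'
from h import *
s=arm.observe();print(s["width"]*9.18,s["force"],s["position"],Ro.from_rotvec(s["ee_rot"]).as_matrix())
c=wcam(s)
a=arm.get_image("wrist");cv2.imwrite("pics/w6.png",cv2.resize(a[110:260,210:360],None,fx=4,fy=4))
R=Ro.from_rotvec(s["ee_rot"]).as_matrix()
for r in (136,140,145): print(r,(hit(c,[(284,r)],.0145)-s["position"])@R)
E
```

```text
2.75258857816649 [-0.1772 -0.4855 -0.7471] [ 0.439  -0.1995  0.023 ] [[ 0.9959  0.0044 -0.0904]
 [ 0.0904 -0.0048  0.9959]
 [ 0.0039 -1.     -0.0052]]
136 [[0.0001 0.0081 0.069 ]]
140 [[0.0001 0.0082 0.0673]]
145 [[0.0001 0.0082 0.0651]]
```

View pics/w6.png

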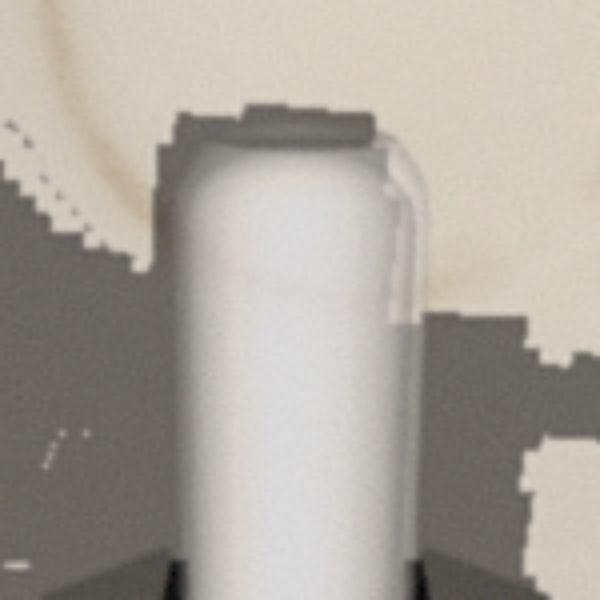

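```bash
python3 - <<'E'
from h import *
plan([.439,-.1995,.22],.0905,4)
E
```

```text
yaw now 0.09060618560608126 maxstep 0.04925125490775168
{"x": 0.02, "y": -4.93, "z": -0.03, "rx": 0.001, "ry": 0.0, "rz": 0.001}
{"x": 0.02, "y": -4.92, "z": -0.02, "rx": 0.001, "ry": 0.0, "rz": 0.001}
{"x": 0.01, "y": -4.93, "z": -0.02, "rx": 0.002, "ry": 0.0, "rz": 0.001}
{"x": 0.0, "y": -4.92, "z": -0.0, "rx": 0.001, "ry": 0.0, "rz": 0.001}
```

Emit:
move_arm:
  series:
    - {"x": 0,"y": -1,"z": 0,"rx": 0,"ry": 0,"rz": 0}
    - {"x": 0,"y": -4,"z": 0,"rx": 0,"ry": 0,"rz": 0}
    - {"x": 0,"y": -5,"z": 0,"rx": 0,"ry": 0,"rz": 0}
    - {"x": 0,"y": -5,"z": 0,"rx": 0,"ry": 0,"rz": 0}
    - {"x": 0,"y": -4,"z": 0,"rx": 0,"ry": 0,"rz": 0}
    - {"x": 0,"y": 0,"z": 0,"rx": 0,"ry": 0,"rz": 0}

```text
clock: 6.08
position: [0.437, -0.199, 0.2213]
ee_rot: [-1.574, -0.072, 0.067]
force: [0.3, 0.5, -0.9]
width: 0.303
```

```bash
python3 - <<'E'
from h import *
s=arm.observe();print(s["width"]*9.18,s["position"],s["force"])
a=arm.get_image("wrist");cv2.imwrite("pics/w7.png",a)
a=arm.get_image("side");cv2.imwrite("pics/s7.png",a)
plan([.5468,.2,.2],-.145,9)
E
```

```text
2.785198275857712 [ 0.437  -0.199   0.2213] [ 0.2991  0.5449 -0.9325]
yaw now 0.08899106442129971 maxstep 0.045976979304832584
{"x": 1.62, "y": 0.19, "z": 4.3, "rx": 0.0, "ry": 0.026, "rz": -0.0}
{"x": 1.51, "y": 0.19, "z": 4.34, "rx": 0.0, "ry": 0.026, "rz": -0.0}
{"x": 1.4, "y": 0.19, "z": 4.37, "rx": 0.0, "ry": 0.026, "rz": -0.0}
{"x": 1.29, "y": 0.19, "z": 4.41, "rx": 0.001, "ry": 0.026, "rz": -0.0}
{"x": 1.17, "y": 0.19, "z": 4.44, "rx": 0.0, "ry": 0.026, "rz": -0.0}
{"x": 1.05, "y": 0.2, "z": 4.47, "rx": 0.001, "ry": 0.026, "rz": -0.0}
{"x": 0.94, "y": 0.2, "z": 4.5, "rx": 0.0, "ry": 0.026, "rz": -0.0}
{"x": 0.82, "y": 0.2, "z": 4.52, "rx": 0.001, "ry": 0.026, "rz": -0.0}
{"x": 0.7, "y": 0.2, "z": 4.54, "rx": 0.0, "ry": 0.026, "rz": -0.001}
```

View pics/w7.png

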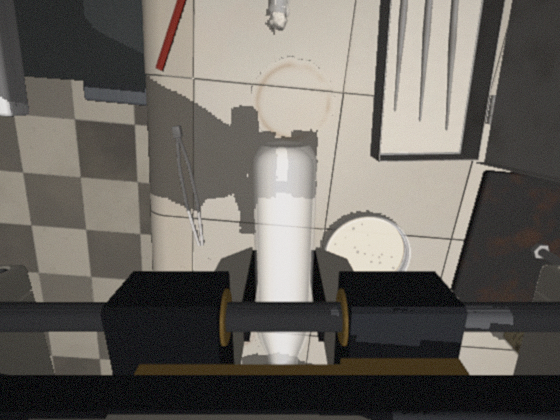

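View pics/s7.png

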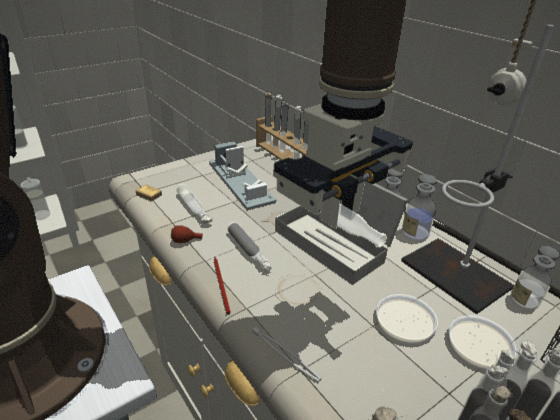

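Emit:
move_arm:
  series:
    - {"x": 1.62,"y": 0,"z": 4.3,"rx": 0,"ry": 0.026,"rz": 0}
    - {"x": 1.51,"y": 0,"z": 4.34,"rx": 0,"ry": 0.026,"rz": 0}
    - {"x": 1.4,"y": 0,"z": 4.37,"rx": 0,"ry": 0.026,"rz": 0}
    - {"x": 1.29,"y": 0,"z": 4.41,"rx": 0,"ry": 0.026,"rz": 0}
    - {"x": 1.17,"y": 0,"z": 4.44,"rx": 0,"ry": 0.026,"rz": 0}
    - {"x": 1.05,"y": 0,"z": 4.47,"rx": 0,"ry": 0.026,"rz": 0}
    - {"x": 0.94,"y": 0,"z": 4.5,"rx": 0,"ry": 0.026,"rz": 0}
    - {"x": 0.82,"y": 0,"z": 4.3,"rx": 0,"ry": 0.026,"rz": 0}
    - {"x": 0.7,"y": 0,"z": 3,"rx": 0,"ry": 0.026,"rz": 0}
    - {"x": 0,"y": 0,"z": 0,"rx": 0,"ry": 0,"rz": 0}

```text
clock: 7.42
position: [0.5405, 0.1921, 0.1996]
ee_rot: [-1.581, 0.145, -0.104]
force: [-0.4, -0.5, -1.6]
width: 0.304
```

```bash
python3 - <<'E'
from h import *
print(arm.observe()["joints"])
plan([.545,.20,.12],-.145,3)
E
```

```text
[-0.8075  0.4387  0.5265  1.7672 -0.2482  1.0329 -0.3455]
yaw now -0.1580858416848153 maxstep 0.026705744118374845
{"x": 0.17, "y": 2.64, "z": 0.33, "rx": 0.005, "ry": -0.004, "rz": -0.008}
{"x": 0.15, "y": 2.65, "z": 0.31, "rx": 0.005, "ry": -0.004, "rz": -0.008}
{"x": 0.14, "y": 2.65, "z": 0.3, "rx": 0.006, "ry": -0.005, "rz": -0.009}
```

Emit:
move_arm:
  series:
    - {"x": 0.17,"y": 2.64,"z": 0.1,"rx": 0.005,"ry": -0.004,"rz": -0.008}
    - {"x": 0.15,"y": 2.65,"z": 0.1,"rx": 0.005,"ry": -0.004,"rz": -0.008}
    - {"x": 0.14,"y": 2.4,"z": 0.1,"rx": 0.006,"ry": -0.005,"rz": -0.009}
    - {"x": 0,"y": 0,"z": 0,"rx": 0,"ry": 0,"rz": 0}

```text
clock: 7.92
position: [0.5405, 0.1883, 0.1159]
ee_rot: [-1.574, 0.121, -0.11]
force: [-0.5, 0.5, -0.9]
width: 0.304
```

```bash
cat >> h.py <<'E'
CO=np.array([.5517,.246]);CA=1.4258
def cr(p):
    d=np.asarray(p)[:2]-CO; c,s=np.cos(CA),np.sin(CA)
    return 1e3*np.array([c*d[0]+s*d[1],-s*d[0]+c*d[1],p[2]])
def wr(x,y,z):
    c,s=np.cos(CA),np.sin(CA); return np.array([CO[0]+(c*x-s*y)/1e3,CO[1]+(s*x+c*y)/1e3,z/1e3])
E
python3 - <<'E'
from h import *
s=arm.observe();print(cr(s["position"]))
plan(wr(-38,0,74),-.145,2)
a=arm.get_image("wrist");cv2.imwrite("pics/w8.png",a);np.save("w8.npy",np.r_[s["position"],s["ee_rot"]])
E
```

```text
[-58.6852   2.7298 115.9384]
yaw now -0.1473020992197919 maxstep 0.02342094142484645
{"x": 0.15, "y": 2.09, "z": 1.05, "rx": 0.003, "ry": -0.001, "rz": -0.003}
{"x": 0.14, "y": 2.09, "z": 1.04, "rx": 0.003, "ry": -0.001, "rz": -0.003}
```

View pics/w8.png

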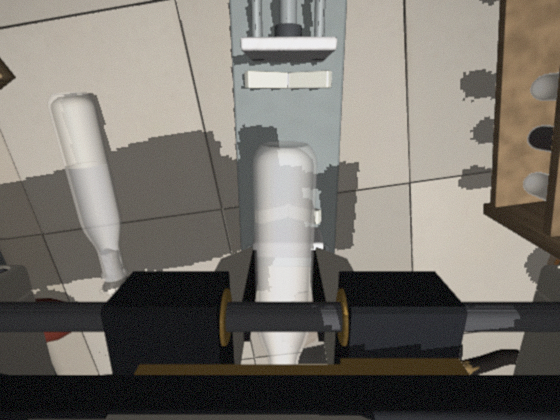

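```bash
python3 - <<'E'
from h import *
v=np.load("w8.npy");s=dict(position=v[:3],ee_rot=v[3:]);c=wcam(s)
for p,z in (((242.5,52),.08),((336.5,50),.08),((243,88),.04),((331,87),.04),((289,88),.03)): print(p,cr(hit(c,[p],z)[0]))
print(proj(c,[wr(47,0,80),wr(31,0,32)]))
a=cv2.imread("pics/w8.png");cv2.imwrite("pics/w8a.png",cv2.resize(a[20:180,220:360],None,fx=3.7,fy=3.7,interpolation=2))
E
```

```text
(242.5, 52) [46.3185 22.4115 80.    ]
(336.5, 50) [ 47.0567 -22.0842  80.    ]
(243, 88) [30.962  27.6559 40.    ]
(331, 87) [ 31.4104 -25.271   40.    ]
(289, 88) [31.0825 -0.1332 30.    ]
[[289.7694  50.2772]
 [288.8151  88.0786]]
```

View pics/w8a.png

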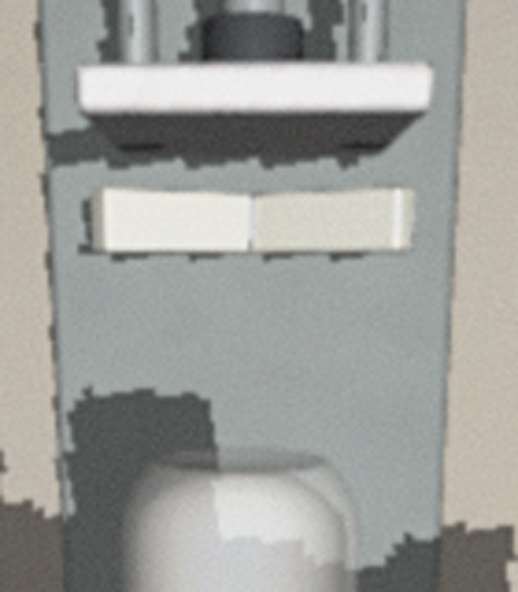

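```bash
python3 - <<'E'
from h import *
p=arm.camera_params("wrist");T=np.linalg.inv(p["tool_from_camera"]);K=p["K"]
for F in(.062,.064,.066,.068):
  for y in (-.0063,.0082,.0227):
    q=K@(T[:3,:3]@[0,y,F]+T[:3,3]);print(F,y,q[:2]/q[2])
E
```

```text
0.062 -0.0063 [284.1012 157.8198]
0.062 0.0082 [284.0482 152.1075]
0.062 0.0227 [284.0043 147.3792]
0.064 -0.0063 [284.1046 152.765 ]
0.064 0.0082 [284.051  147.5069]
0.064 0.0227 [284.0067 143.158 ]
0.066 -0.0063 [284.108  147.6625]
0.066 0.0082 [284.0539 142.8669]
0.066 0.0227 [284.0092 138.9039]
0.068 -0.0063 [284.1114 142.5116]
0.068 0.0082 [284.0567 138.1871]
0.068 0.0227 [284.0116 134.6164]
```

Emit:
move_arm:
  series:
    - {"x": 0.2,"y": 2.09,"z": 1.05,"rx": 0.003,"ry": -0.001,"rz": -0.003}
    - {"x": 0.2,"y": 2.0,"z": 1.04,"rx": 0.003,"ry": -0.001,"rz": -0.003}
    - {"x": 0,"y": 0,"z": 0,"rx": 0,"ry": 0,"rz": 0}

```text
clock: 8.35
position: [0.5499, 0.208, 0.077]
ee_rot: [-1.566, 0.113, -0.118]
force: [-1.5, -0.1, -0.8]
width: 0.301
```

```bash
python3 - <<'E'
from h import *
s=arm.observe();print(cr(s["position"]),s["force"])
plan(wr(-25,0,74),-.145,1)
E
```

```text
[-37.8196  -3.6652  77.0496] [-1.4893 -0.11   -0.7644]
yaw now -0.1472539824950187 maxstep 0.013677599343817968
{"x": -0.37, "y": 0.31, "z": 1.28, "rx": -0.002, "ry": -0.002, "rz": 0.003}
```

Emit:
move_arm:
  series:
    - {"x": -0.3,"y": 0.3,"z": 0.4,"rx": -0.002,"ry": -0.002,"rz": 0.003}
    - {"x": 0,"y": 0,"z": 0.4,"rx": 0,"ry": 0,"rz": 0}
    - {"x": 0,"y": 0,"z": 0,"rx": 0,"ry": 0,"rz": 0}

```text
clock: 8.72
position: [0.5488, 0.2167, 0.0756]
ee_rot: [-1.568, 0.113, -0.116]
force: [-0.2, -0.7, -0.3]
width: 0.307
```

```bash
python3 - <<'E'
from h import *
s=arm.observe();print(cr(s["position"]),s["force"])
plan(wr(0,0,74),-.145,3)
a=arm.get_image("wrist");cv2.imwrite("pics/w9.png",a[:300])
E
```

```text
[-29.4482  -1.3814  75.5534] [-0.2105 -0.739  -0.3151]
yaw now -0.14555985216573805 maxstep 0.009840496125032532
{"x": -0.05, "y": 0.05, "z": 0.98, "rx": -0.0, "ry": -0.0, "rz": 0.001}
{"x": -0.04, "y": 0.05, "z": 0.98, "rx": -0.0, "ry": -0.0, "rz": 0.0}
{"x": -0.05, "y": 0.06, "z": 0.98, "rx": -0.0, "ry": -0.001, "rz": 0.001}
```

View pics/w9.png

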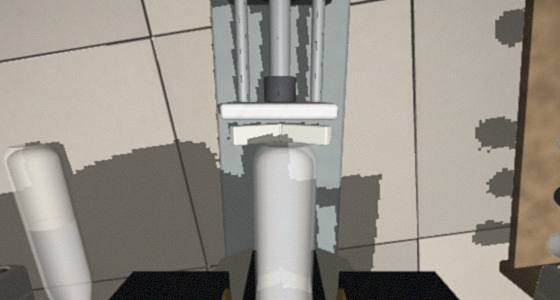

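Emit:
move_arm:
  series:
    - {"x": -0.09,"y": 0.05,"z": 0.98,"rx": 0,"ry": 0,"rz": 0}
    - {"x": -0.09,"y": 0.05,"z": 0.98,"rx": 0,"ry": 0,"rz": 0}
    - {"x": 0,"y": 0.06,"z": 0.98,"rx": 0,"ry": 0,"rz": 0}
    - {"x": 0,"y": 0,"z": 0,"rx": 0,"ry": 0,"rz": 0}

```text
clock: 9.28
position: [0.5521, 0.2455, 0.0744]
ee_rot: [-1.57, 0.114, -0.118]
force: [-0.5, -4.4, 1.5]
width: 0.301
```

```bash
python3 - <<'E'
from h import *
s=arm.observe();print(cr(s["position"]),s["force"])
plan(wr(10,0,72),-.145,2)
a=arm.get_image("wrist");cv2.imwrite("pics/w10.png",a[:300])
E
```

```text
[-0.4424 -0.5064 74.3649] [-0.5148 -4.3835  1.534 ]
yaw now -0.14774244777658224 maxstep 0.005359425011973929
{"x": -0.03, "y": 0.12, "z": 0.52, "rx": 0.001, "ry": -0.001, "rz": 0.001}
{"x": -0.02, "y": 0.11, "z": 0.52, "rx": 0.001, "ry": -0.002, "rz": 0.002}
```

View pics/w10.png

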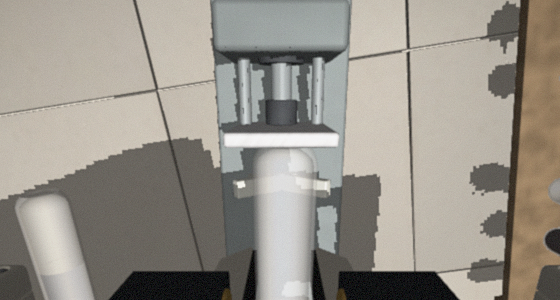

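Emit:
move_arm:
  series:
    - {"x": -0.05,"y": 0.05,"z": 0.6,"rx": 0.001,"ry": -0.001,"rz": 0.001}
    - {"x": -0.04,"y": 0.05,"z": 0.6,"rx": 0.001,"ry": -0.001,"rz": 0.001}
    - {"x": 0,"y": 0,"z": 0,"rx": 0,"ry": 0,"rz": 0}

```text
clock: 9.7
position: [0.5531, 0.2534, 0.0734]
ee_rot: [-1.571, 0.117, -0.117]
force: [-0.9, -5.9, 3.1]
width: 0.307
```

```bash
python3 - <<'E'
from h import *
s=arm.observe();print(cr(s["position"]),s["force"])
c=wcam(s)
plan(wr(11,0,60),-.145,2)
a=arm.get_image("wrist");cv2.imwrite("pics/w11.png",cv2.resize(a[80:260,200:360],None,fx=3.3,fy=3.3,interpolation=2))
cv2.imwrite("pics/w11f.png",a)
# expected top-edge row for plate face x
for x in (66,70,72,74,76,78): print(x,proj(c,[wr(x,23,80),wr(x,-23,80)]).ravel())
E
```

```text
[ 7.5699 -0.3248 73.4294] [-0.9211 -5.9127  3.0521]
yaw now -0.14947898045472366 maxstep 0.006932176972534749
{"x": -0.02, "y": 0.67, "z": 0.17, "rx": 0.002, "ry": -0.002, "rz": 0.0}
{"x": -0.01, "y": 0.67, "z": 0.18, "rx": 0.002, "ry": -0.002, "rz": 0.0}
66 [224.8235 167.2806 340.4718 166.7816]
70 [224.221  157.2706 340.9694 156.7636]
72 [223.9154 152.1939 341.2217 151.6827]
74 [223.6069 147.0684 341.4765 146.553 ]
76 [223.2955 141.8935 341.7337 141.3738]
78 [222.981  136.6684 341.9934 136.1444]
```

View pics/w11.png

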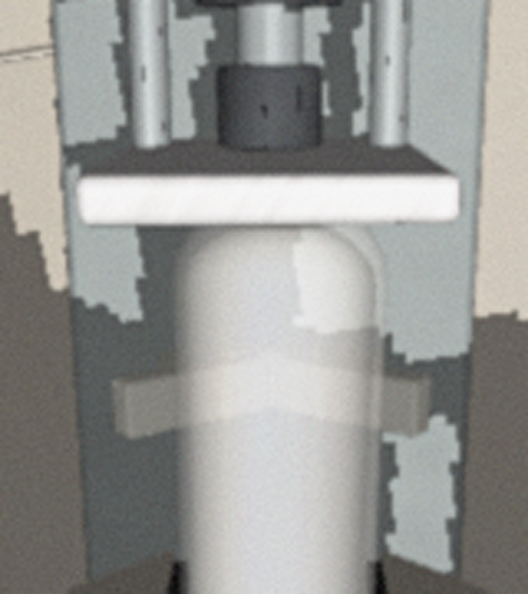

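Emit:
move_arm:
  series:
    - {"x": -0.08,"y": 0.7,"z": 0.1,"rx": 0.002,"ry": -0.002,"rz": 0}
    - {"x": -0.04,"y": 0.7,"z": 0.1,"rx": 0.002,"ry": -0.002,"rz": 0}
    - {"x": 0,"y": 0.4,"z": 0.05,"rx": 0,"ry": 0,"rz": 0}
    - {"x": 0,"y": 0,"z": 0,"rx": 0,"ry": 0,"rz": 0}

```text
clock: 10.25
position: [0.552, 0.2513, 0.0549]
ee_rot: [-1.571, 0.118, -0.117]
force: [1.0, -1.9, -1.1]
width: 0.307
```

```bash
python3 - <<'E'
from h import *
s=arm.observe();print(cr(s["position"]),s["force"],s["ft_torque"])
c=wcam(s)
plan(wr(8,0,48),-.145,2)
a=arm.get_image("wrist");cv2.imwrite("pics/w12.png",cv2.resize(a[80:260,200:360],None,fx=3.3,fy=3.3,interpolation=2))
a=arm.get_image("side");cv2.imwrite("pics/s12.png",cv2.resize(a[110:230,160:320],None,fx=5,fy=5,interpolation=2))
for x in (66,70,72,74,76,78): print(x,proj(c,[wr(x,23,80),wr(x,-23,80)]).ravel())
E
```

```text
[ 5.3177  0.4687 54.9477] [ 1.0187 -1.9381 -1.0798] [-0.4055 -0.061  -0.0123]
yaw now -0.1497924842326503 maxstep 0.0037311272476101454
{"x": 0.02, "y": 0.35, "z": 0.14, "rx": 0.002, "ry": -0.002, "rz": -0.0}
{"x": 0.03, "y": 0.34, "z": 0.13, "rx": 0.002, "ry": -0.003, "rz": -0.001}
66 [217.6802 171.6966 351.6978 171.1073]
70 [216.8991 160.1303 352.3952 159.525 ]
72 [216.5021 154.2509 352.7496 153.6375]
74 [216.1006 148.306  353.1081 147.6843]
76 [215.6946 142.2944 353.4705 141.6642]
78 [215.2841 136.215  353.8371 135.5762]
```

View pics/w12.png

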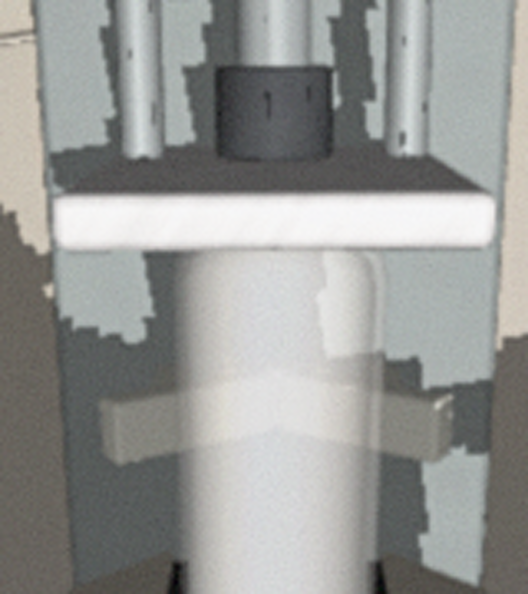

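View pics/s12.png

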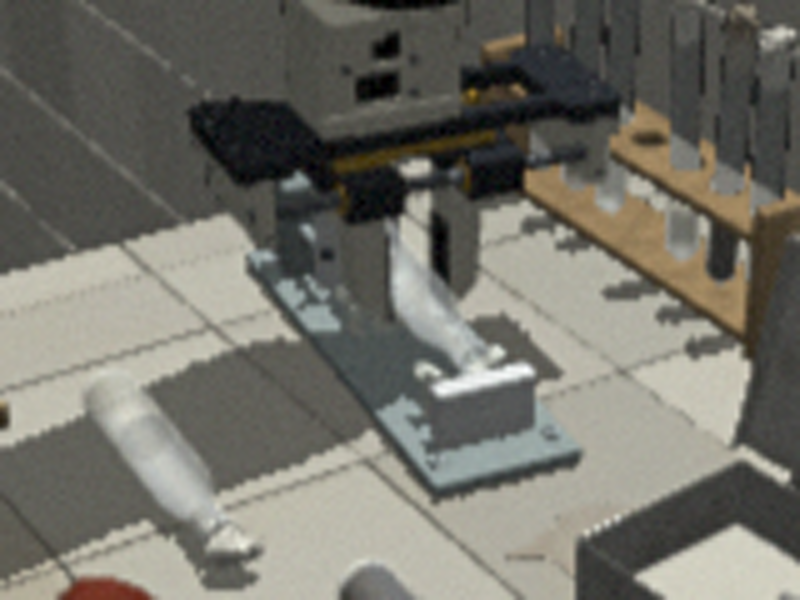

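Emit:
move_arm:
  series:
    - {"x": 0,"y": 0,"z": 0.4,"rx": 0,"ry": -0.003,"rz": 0}
    - {"x": 0.03,"y": 0,"z": 0.3,"rx": 0,"ry": 0,"rz": 0}
    - {"x": 0,"y": 0,"z": 0,"rx": 0,"ry": 0,"rz": 0}

```text
clock: 10.72
position: [0.5529, 0.2555, 0.0554]
ee_rot: [-1.574, 0.118, -0.115]
force: [-1.1, -7.0, 1.9]
width: 0.302
```

```bash
python3 - <<'E'
from h import *
s=arm.observe();print(cr(s["position"]),s["force"],s["ft_torque"])
c=wcam(s)
plan(wr(8.5,0,47),-.145,2)
a=arm.get_image("wrist");cv2.imwrite("pics/w13.png",cv2.resize(a[80:260,200:360],None,fx=3.3,fy=3.3,interpolation=2))
a=arm.get_image("side");cv2.imwrite("pics/s13.png",cv2.resize(a[150:210,215:285],None,fx=9,fy=9,interpolation=2))
for x in (66,70,72,74,76,78): print(x,proj(c,[wr(x,23,80),wr(x,-23,80)]).ravel())
cs=cam("side")
for z in (38,43,48,53): print(z,proj(cs,[wr(-68,0,z)])[0], (proj(cs,[wr(-68,0,z)])[0]-[215,150])*9)
E
```

```text
[ 9.5627  0.2283 55.3565] [-1.1169 -7.009   1.9335] [-1.3734  0.2471  0.0387]
yaw now -0.14821344453234175 maxstep 0.004213423372153754
{"x": 0.01, "y": 0.42, "z": -0.05, "rx": 0.003, "ry": -0.002, "rz": -0.001}
{"x": 0.01, "y": 0.42, "z": -0.05, "rx": 0.004, "ry": -0.001, "rz": -0.001}
66 [218.106  183.661  350.3204 183.3334]
70 [217.3513 172.392  351.0192 172.0487]
72 [216.9677 166.6642 351.3743 166.3128]
74 [216.5799 160.8727 351.7335 160.513 ]
76 [216.1877 155.0165 352.0966 154.6485]
78 [215.7911 149.0945 352.4639 148.7179]
38 [254.9626 183.8948] [359.663  305.0532]
43 [254.9585 182.0349] [359.6263 288.3138]
48 [254.9544 180.1644] [359.5895 271.4795]
53 [254.9503 178.2833] [359.5524 254.5497]
```

View pics/w13.png

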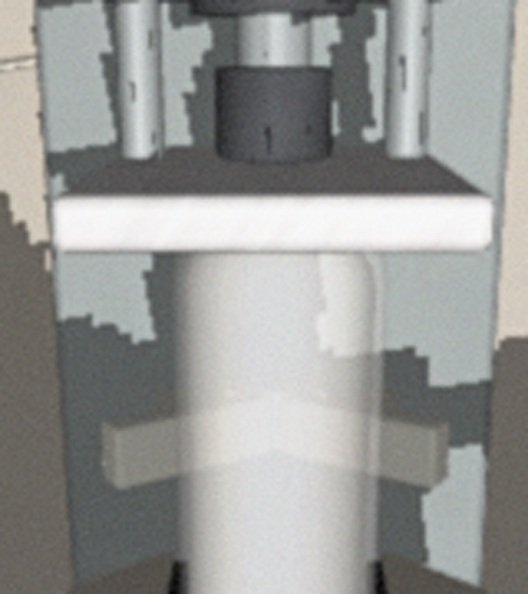

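View pics/s13.png

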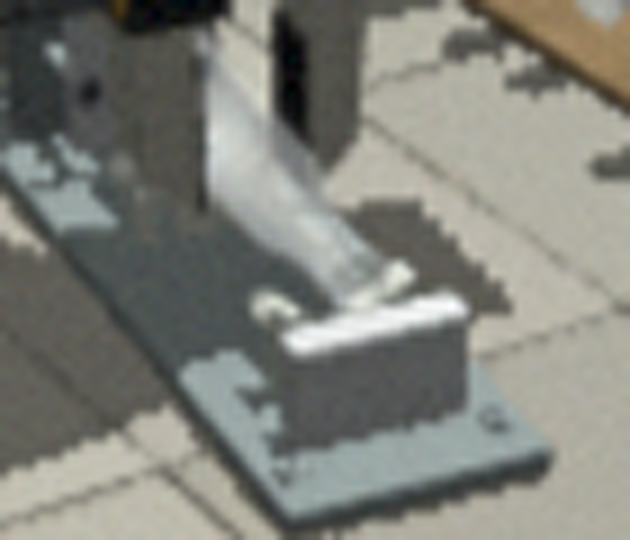

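Emit:
move_arm:
  series:
    - {"x": 0,"y": 0.5,"z": 0.03,"rx": 0.003,"ry": 0,"rz": 0}
    - {"x": 0,"y": 0.4,"z": 0.03,"rx": 0.003,"ry": 0,"rz": 0}
    - {"x": 0,"y": 0,"z": 0,"rx": 0,"ry": 0,"rz": 0}

```text
clock: 11.2
position: [0.553, 0.2538, 0.047]
ee_rot: [-1.57, 0.119, -0.116]
force: [-1.0, -5.2, 0.8]
width: 0.305
```

```bash
python3 - <<'E'
from h import *
s=arm.observe();print(cr(s["position"]),s["force"],s["ft_torque"])
c=wcam(s)
plan(wr(8.5,0,46),-.145,1)
a=arm.get_image("wrist");cv2.imwrite("pics/w14.png",cv2.resize(a[80:260,200:360],None,fx=3.3,fy=3.3,interpolation=2))
a=arm.get_image("side");cv2.imwrite("pics/s14.png",cv2.resize(a[150:210,215:285],None,fx=9,fy=9,interpolation=2))
for x in (66,70,72,74,76,78): print(x,proj(c,[wr(x,23,80),wr(x,-23,80)]).ravel())
E
```

```text
[ 7.9359 -0.145  47.0494] [-0.951  -5.2499  0.7576] [-1.1851  0.2127  0.0546]
yaw now -0.14961860337043673 maxstep 0.0012001714282651988
{"x": -0.01, "y": 0.1, "z": 0.06, "rx": 0.002, "ry": -0.005, "rz": -0.002}
66 [211.6944 184.7176 353.9201 184.1689]
70 [210.8    172.587  354.6864 172.0159]
72 [210.3449 166.4149 355.0763 165.8322]
74 [209.8844 160.1699 355.4708 159.5755]
76 [209.4185 153.8508 355.87   153.2443]
78 [208.947  147.4561 356.274  146.8374]
```

View pics/w14.png

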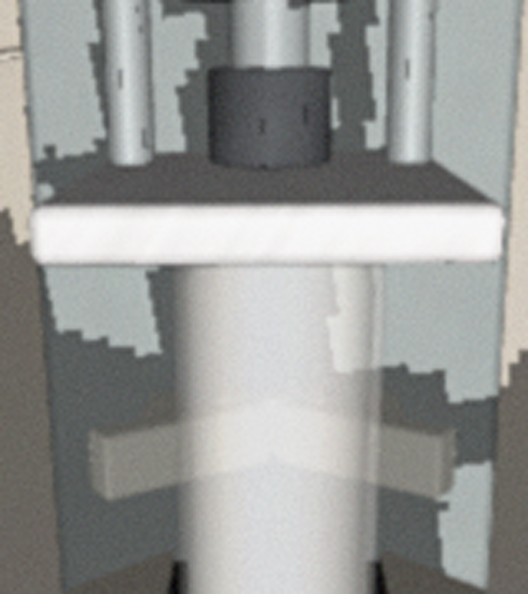

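View pics/s14.png

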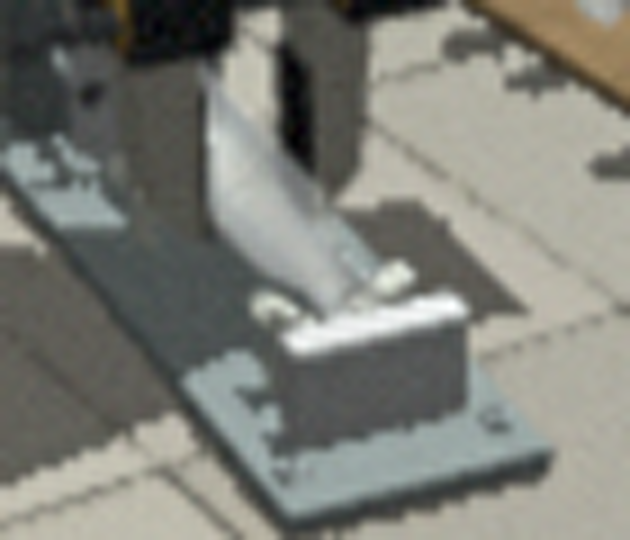

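Emit:
move_arm:
  series:
    - {"x": 0,"y": 0.15,"z": 0.05,"rx": 0.002,"ry": 0,"rz": 0}
    - {"x": 0,"y": 0.15,"z": -0.05,"rx": 0,"ry": 0,"rz": 0}
    - {"x": 0,"y": 0,"z": 0,"rx": 0,"ry": 0,"rz": 0}

```text
clock: 11.68
position: [0.5529, 0.2536, 0.0472]
ee_rot: [-1.567, 0.119, -0.116]
force: [-0.2, -5.1, -1.4]
width: 0.302
```

```bash
python3 - <<'E'
from h import *
s=arm.observe();print(cr(s["position"]),s["force"],s["ft_torque"])
E
```

```text
[ 7.6674 -0.093  47.2041] [-0.2023 -5.1086 -1.3502] [-1.4246  0.1788  0.0151]
```

Emit:
move_arm:
  series:
    - {"x": 0,"y": 0.3,"z": 0.03,"rx": 0,"ry": 0,"rz": 0}
    - {"x": 0,"y": 0.3,"z": 0,"rx": 0,"ry": 0,"rz": 0}

```text
clock: 11.92
position: [0.553, 0.2535, 0.0462]
ee_rot: [-1.564, 0.12, -0.115]
force: [-13.9, -6.8, 43.7]
width: 0.3
```

```bash
python3 - <<'E'
from h import *
s=arm.observe();print(cr(s["position"]),s["force"],s["ft_torque"])
a=arm.get_image("side");cv2.imwrite("pics/s15.png",cv2.resize(a[130:210,195:285],None,fx=7,fy=7,interpolation=2))
a=arm.get_image("wrist");cv2.imwrite("pics/w15.png",cv2.resize(a[80:260,200:360],None,fx=3.3,fy=3.3,interpolation=2))
E
```

```text
[ 7.5686 -0.252  46.1931] [-13.8733  -6.7771  43.6734] [-1.8012  3.2291  0.1783]
```

View pics/s15.png

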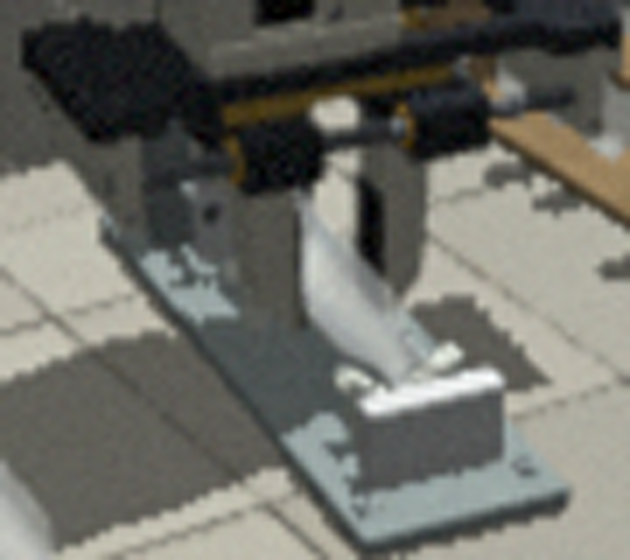

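View pics/w15.png

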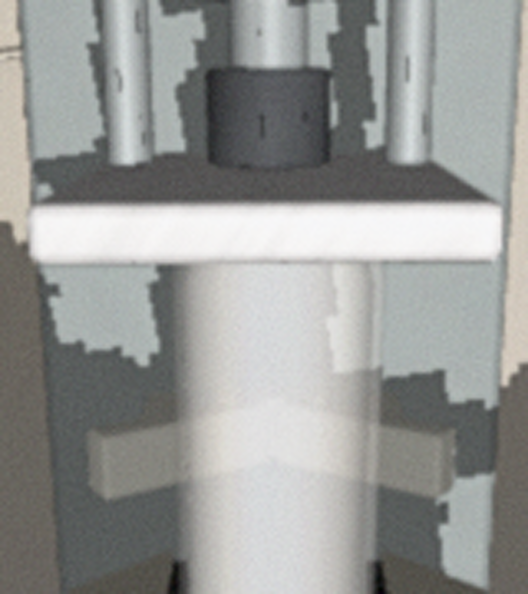

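Emit:
move_arm:
  series:
    - {"x": 0,"y": -0.06,"z": 0,"rx": 0,"ry": 0,"rz": 0}
    - {"x": 0,"y": 0,"z": -0.15,"rx": 0,"ry": 0,"rz": 0}
    - {"x": 0,"y": 0,"z": -0.15,"rx": 0,"ry": 0,"rz": 0}

```text
clock: 12.4
position: [0.5523, 0.2514, 0.0477]
ee_rot: [-1.563, 0.119, -0.115]
force: [2.6, 3.8, -2.1]
width: 0.306
```

```bash
python3 - <<'E'
from h import *
s=arm.observe();print(cr(s["position"]),s["force"],s["ft_torque"],Ro.from_rotvec(s["ee_rot"]).as_matrix())
E
```

```text
[ 5.3898  0.2115 47.6633] [ 2.5525  3.7683 -2.0927] [ 0.6138 -0.2927 -0.0439] [[ 0.9889 -0.002   0.1485]
 [-0.1485  0.005   0.9889]
 [-0.0027 -1.      0.0047]]
```

Emit:
move_arm:
  series:
    - {"x": 0,"y": 0.13,"z": 0.03,"rx": 0,"ry": 0,"rz": 0}
    - {"x": 0,"y": 0.05,"z": 0,"rx": 0,"ry": 0,"rz": 0}

```text
clock: 12.65
position: [0.5525, 0.2514, 0.0466]
ee_rot: [-1.563, 0.118, -0.115]
force: [-3.6, -3.9, 10.4]
width: 0.304
```

```bash
python3 - <<'E'
from h import *
s=arm.observe();print(cr(s["position"]),s["force"],s["ft_torque"])
E
```

```text
[ 5.4986 -0.0374 46.6306] [-3.619  -3.8677 10.4   ] [-0.8493  0.7989  0.1067]
```

Emit:
move_arm:
  series:
    - {"x": 0,"y": -0.02,"z": 0,"rx": 0,"ry": 0,"rz": 0}
    - {"x": 0,"y": 0,"z": 0,"rx": 0,"ry": 0,"rz": 0}
    - {"x": 0,"y": 0,"z": 0,"rx": 0,"ry": 0,"rz": 0}
    - {"x": 0,"y": 0,"z": 0,"rx": 0,"ry": 0,"rz": 0}
  jaw: 5

```text
clock: 13.15
position: [0.5525, 0.2534, 0.0468]
ee_rot: [-1.561, 0.117, -0.114]
force: [0.1, 0.6, -0.1]
width: 0.542
```

```bash
python3 - <<'E'
from h import *
s=arm.observe();print(cr(s["position"]),s["force"],s["width"]*9.18)
a=arm.get_image("wrist");cv2.imwrite("pics/w16.png",a)
a=arm.get_image("side");cv2.imwrite("pics/s16.png",cv2.resize(a[130:210,195:285],None,fx=7,fy=7,interpolation=2))
c=wcam(s)
for x in (66,70,71,72,74): print(x,proj(c,[wr(x,23,80),wr(x,-23,80)]).ravel())
E
```

```text
[ 7.3979  0.2462 46.8237] [ 0.1251  0.6212 -0.1116] 4.978283354012435
66 [213.2732 181.7938 355.4754 181.5818]
70 [212.4494 169.6077 356.2659 169.3786]
71 [212.2405 166.5179 356.4663 166.2843]
72 [212.0305 163.4104 356.6679 163.1724]
74 [211.6068 157.142  357.0746 156.895 ]
```

View pics/w16.png

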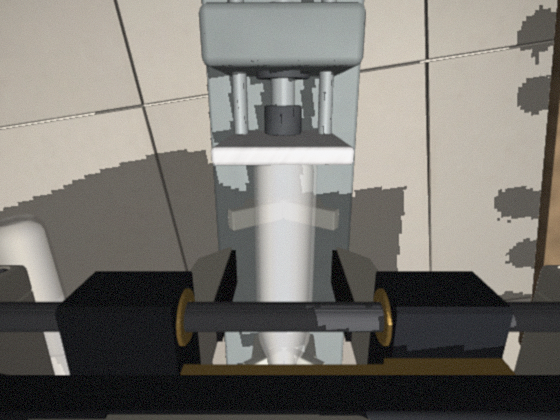

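View pics/s16.png

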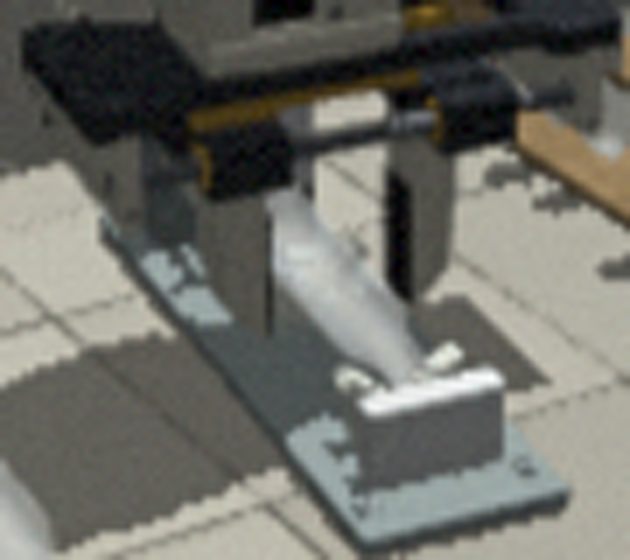

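Emit:
move_arm:
  series:
    - {"x": 0,"y": -2,"z": 0,"rx": 0,"ry": 0,"rz": 0}
    - {"x": 0,"y": -4,"z": 0,"rx": 0,"ry": 0,"rz": 0}
    - {"x": 0,"y": -5,"z": 0,"rx": 0,"ry": 0,"rz": 0}
    - {"x": 0,"y": -5,"z": -3,"rx": 0,"ry": 0,"rz": 0}
    - {"x": 0,"y": -2,"z": -5,"rx": 0,"ry": 0,"rz": 0}
    - {"x": 0,"y": 0,"z": -5,"rx": 0,"ry": 0,"rz": 0}
    - {"x": 0,"y": 0,"z": 0,"rx": 0,"ry": 0,"rz": 0}

```text
clock: 14.12
position: [0.5335, 0.1202, 0.2319]
ee_rot: [-1.562, 0.115, -0.114]
force: [-0.4, -1.2, -0.5]
width: 0.544
```

```bash
python3 - <<'E'
from h import *
s=arm.observe();print(cr(s["position"]),s["force"])
c=wcam(s)
a=arm.get_image("wrist");cv2.imwrite("pics/w17.png",a)
cv2.imwrite("pics/w17a.png",cv2.resize(a[0:280,170:400],None,fx=2.1,fy=2.1,interpolation=2))
a=arm.get_image("side");cv2.imwrite("pics/s17.png",cv2.resize(a[130:230,175:305],None,fx=6,fy=6,interpolation=2))
for x in (70,71,72,73): print(x,proj(c,[wr(x,0,80)]).ravel())
cs=cam("side");print((proj(cs,[wr(71,0,52.5),wr(71,0,80),wr(-71,0,38),wr(-31,0,52.5),wr(-71,0,48)])-[175,130])*6)
print(proj(c,[wr(71,0,52.5),wr(-71,0,48)]))
E
```

```text
[-127.1448   -0.1568  231.8843] [-0.3747 -1.1825 -0.4599]
70 [283.6635 -64.6932]
71 [283.6624 -66.3514]
72 [283.6612 -68.0137]
73 [283.6601 -69.6802]
[[340.9778 140.5143]
 [338.8548  80.9864]
 [483.0498 326.9866]
 [440.1317 247.9526]
 [483.0192 304.5763]]
[[283.6988 -50.1662]
 [283.8219 130.3633]]
```

View pics/w17.png

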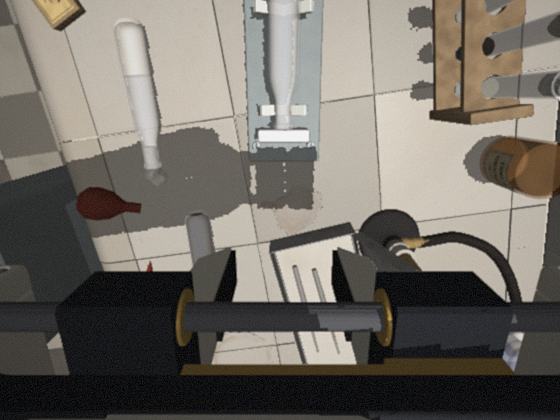

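View pics/s17.png

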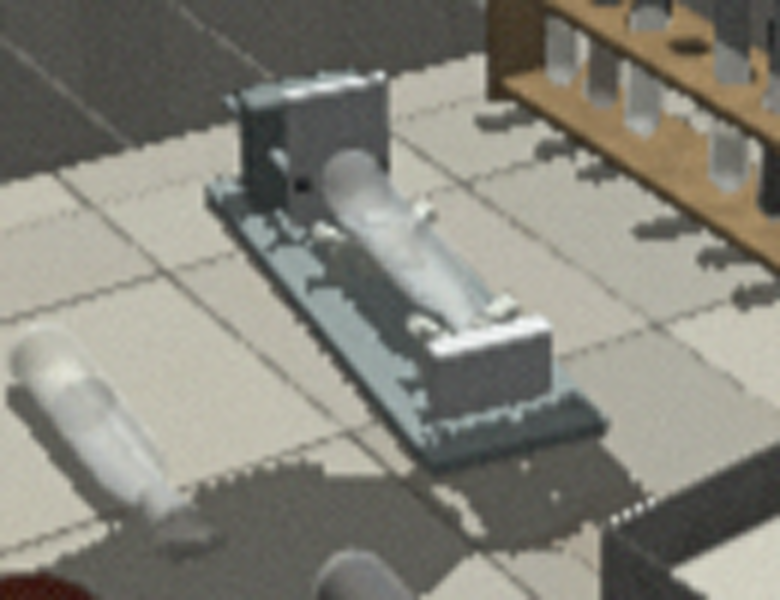

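```bash
python3 - <<'E'
from cell import arm
print(arm.sign_off())
E
```

```text
the job is handed in; nothing more can be done
None
```

The open bottle is in the labelling cradle, clamped between the sprung plate and the fixed stop. I handed the job in at about 14.2 s; it reports no verdict.

**What I did:** I gripped the bottle across the body about 65 mm from its foot and carried it level over the stop. I pushed the plate back with the foot to about 0.027–0.029 m travel, then lowered the bottle into the V rests. I eased it back until the force reversed, a sign that the mouth was on the stop, and then let go and lifted clear.

**Last checks:**
- **Clamp:** after release the plate face measured about x = 72 mm, against 71 mm for a loaded bottle.
- **Position:** the last side and wrist pictures show the mouth behind the stop, the body in both V rests and the gripper clear. The plugged bottles were not touched.
- **Level:** I judged this from the pictures only. The foot's upper edge showed about 2 pixels lower than I predicted. I put that down to its rounded edge and did not measure it further.

**What went less well:**
- **Early lowering:** partway down, the plate slipped back to about 72 mm and the push force dropped. I pushed it open again before going lower.
- **Force spike:** seating the bottle briefly reached about 44 N at the wrist. It acted through the gripped bottle onto the rests, and I relieved it at once. That is under the 120 N wrist limit, and I don't think the 40 N limit on the arm and gripper body applies to it.

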